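# Put the milk jug away in the tea chest, fold its lid stay and bolt the lid

### The job

First stand the little white milk jug upright inside the open wooden tea chest and let go of it. Then lift the knee of the folding stay up past centre to unlock it, lower the lid all the way down without slamming it, and slide the bolt on the lid fully across into its keeper. Leave the flask, the stack of cups and the sugar bowl standing where they are.

Things in the scene. Friction and masses are not known exactly. Their poses are not given: they have to be found in the camera images.
- chest: open wooden chest fixed to the table, 220 (x) x 270 (y) x 100 mm high, walls and floor 10 mm; origin at the centre of its underside, -x face towards the robot, lid hinged on the +x wall. Inside 200 x 250 x 90 mm deep and empty. The folding stay is on the outside of its -y wall.
- chest_floor (a point): point on the inner floor of the chest, at chest x -30, y 20, z 10 mm: a good spot for the jug, clear of the overhanging lid above; axes as the chest's
- lid (a joint): lid hinge, rad: 0 = propped open by the locked stay, 70 degrees above level, leaning towards the robot; 1.222 = fully closed. Wooden board 230 (from hinge) x 270 x 12 mm, 0.5 kg. It cannot close while the stay is locked. Stiff damped hinge: above about 50 degrees it stays where left, 2 to 5 N at the free edge lowers it; below that it sinks slowly by itself.
- lid_edge (a point): middle of the lid's free edge, on its outer (upper) face, 230 mm from the hinge; axes are the lid's: x along the board to the hinge, y along the hinge, z out of the outer face (up when closed). Closed, it lies 10 mm in front of the chest at z 112 mm.
- lid_hinge (a point): middle of the lid's hinge line, at chest x 110, y 0, z 100 mm; axes as the chest's, the hinge runs along y
- stay_pivot (a point): lower pivot of the folding steel stay outside the chest's -y wall (chest x 30, y -155, z 85 mm); axes as the chest's. Two links swing in the chest's x-z plane: the lower (100 mm) from here to the knee, the upper (54 mm) from the knee to the lid, 150 mm from the hinge.
- knee_knob (a point): centre of the steel thumb barrel at the stay's knee, 20 mm diameter, 26 mm long along y, 20 mm outside the lid's side edge. Locked, it is 183 mm up, 30 mm in front of the plane of the leaning lid: come in tilted 20 to 40 degrees, gripper body leaning to the robot. It moves on a 100 mm circle about stay_pivot; to unlock, carry it up and towards the chest's -x side, away from the lid.
- stay_knee (a joint): bend of the knee, rad: 0 = locked (on its stop, 0.2 rad over centre towards the lid), 0.2 = links in line, larger = unlocked and folding. 1 to 5 N at the knee carries it past centre; below about 0.5 it may fall back. Carrying the knob 0.65 rad round stay_pivot unlocks it for good.
- keeper (a point): centre of the steel keeper loop outside the chest's +y wall (chest x -70, y 146, z 117 mm), top at z 133 mm, which takes the end of the bolt
- bolt (a joint): sliding bolt on the lid's outer face near the free edge, m: 0 to 0.006 at the start (drawn back), 0.032 = fully across into the keeper; slides along the lid's +y; friction about 2 N
- bolt_knob (a point): top of the bolt's upright knob, a cylinder 14 mm in diameter standing out of the lid's outer face, 40 mm above the face; free height 31 mm down to the 8 mm thick rod. Guide straps to its sides reach 12 mm above the face. Axes as the lid's.
- jug: white ceramic milk jug, 85 mm high, round body 56 mm in diameter from 18 to 76 mm up, 60 mm at the rim, 0.22 kg; origin at the centre of its underside, z up; a handle on its -x side reaches 51 mm from the axis, small spout on +x. Grasp it across y.
- sugar_bowl: bystander: round steel sugar bowl with shut lid, 86 mm in diameter, 85 mm high; origin under its centre; it and the jug may have swapped places
- flask: bystander: chrome flask with press top, 108 mm in diameter, 268 mm high, on a flat black trivet; origin under its centre
- cups: bystander: stack of four white plastic cups, 72 mm in diameter, 137 mm high; origin under its centre
Not all that is in view belongs to the job. Leave any turquoise look-alike of the jug alone.

How it is judged:
By the outcome, as a careful person would: the job done as asked, in the order asked, and still so for the second after the job is handed in, with the robot touching nothing.
It also fails if it takes over 72 s, if anything falls off the work surface, if the arm or the gripper's body presses on something with over 40 N, if the wrist force passes 120 N, or if a joint passes its speed limit or range.

### The arm

A 6-joint arm with a two-finger parallel gripper is mounted at the origin on the work surface. World frame = base frame: x ahead of the robot, y to its left, z up, the work surface at z = 0. Lengths are in m, angles in degrees, forces in N, time in s.
With the tool pointing down it reaches from about 0.25 to 0.725 m from the base axis. Payload 9.7 kg.
Tool frame: the origin (TCP) lies at the very end of the fingers, on their centre line; the grasp point (between the pads) lies grasp_offset behind it (grasp_offset is the distance from the TCP to the grasp point, in m); z points along the fingers, y is the line along which they close (so a half turn about z gives the same grasp; the last joint's range is limited). The gripper opens to 85 mm and grips with 20 to 120 N. Pads are 22 mm wide; open, the fingers measure 114 mm over their backs; the gripper's body (76 mm by 85 mm) begins 54 mm behind the grasp point. The pads swing forward as they close: fully open they stand 13 mm farther back than shut.
Start: joints at [-70.531, 4.979, 10.078, 95.1, 0, 90], TCP at [0.183, -0.519, 0.231] pointing down, gripper open.
Joint ranges: [-179.16, 179.16], [-48.56, 103.87], [-65.8, 70.77], [-126.05, 130.52], [-82.76, 87.17], [-180, 180]. Speed limits (degrees/s): [127.2, 127.2, 147.25, 180, 180, 180].

### API

Orientations are given as [roll, pitch, yaw] about the fixed x, y, z axes, in that order (R = Rz(yaw) Ry(pitch) Rx(roll)).
In Python, from workcell import get_obs, camera, calibration, job_done, recognise, cut_out, mark_of, grasp_offset gives the robot as it stands.
- The arm moves only by the tool servo_tool, never from a script. Its argument "moves" is a list of rows, each a list of 3 entries, a list of its own where there are three numbers: the turn, a rotation vector about the tool's x, y, z in degrees, then the shift along the tool's x, y, z in m, then the opening in per cent of the stroke, from 0 (shut) to 100 (fully open). In form: [[[ax, ay, az], [x, y, z], claw], ...]. A call has 1 to 12 rows; each row shifts and turns the commanded pose from where the row before left it, along the tool's axes as they then stand; what a row does not reach is not made up. A row lasts 1/10 s, in which the tool goes at most 50 mm and 8.59 degrees, less where a joint would pass 70% of its speed; a pose out of reach is approached as far as the arm can. A call is refused whole if a number of a shift passes 0.05 or a number of a turn 8.59, either way. A call with a gripper value outside its range is refused whole. The fingers move at their own pace and stop on an object; "force" is the grip in N (left out, the last holds). Time passes only in rows, so rows that do not move let the fingers close. It gives the time, the measured TCP pose, the force, the opening and the grip force at its end, in the units of the state.
- get_obs(): the state, without advancing time (a new reading comes with each control period).
- camera(name): name is "scene" or "side" or "wrist"; returns (picture, depth): 480x640x3 uint8, red, green, blue; 480x640 float32, m along the optical axis (not along the pixel's ray), 0 where there is no reading.
- calibration(name): a dict with "camera_matrix" (3x3 intrinsics, pixels), "dist" ([k1, k2, p1, p2, k3] as OpenCV has them; the pictures are not rectified), "R" (3x3) and "t" (3): a world point X has camera coordinates R X + t. Camera axes: x right, y down, z forward; pixel columns grow to the right and rows downward; lengths in m; the calibration is good to about 2 mm. A picture is of the moment at which its call begins: read the wrist's pose just before it. calibration takes no time and is no camera call; for the wrist camera it gives the pose at the moment of the call.
- job_done(): hands the job in; it is judged then, once.
Trained networks look in the newest picture that a camera, given by its name, has taken for a name from the list of things; names that differ only in an ending like _2 or _b are one class to them, and where a whole thing is asked for, a point or a joint stands for the part that bears it (a point fixed in the world has none). Each returns a list of dicts, best first, with "score" (0 to 1); they miss things now and then, are a little off and sometimes report something else, mostly with a low value. They report only what shows in the picture. A call takes as long as a camera call. They do not tell look-alikes from the thing itself.
- recognise(name, camera): "xyz" ([x, y, z] in m, in the coordinates of the camera as it stood for that picture, good to about 4 mm: the middle of the surface that is visible of it).
- cut_out(name, camera): "mask" (480x640 bool, what is visible of it).
- mark_of(name, camera): "xyz" ([x, y, z] in m, in the coordinates of the camera as it stood for that picture, good to about 4 mm: a listed point, or the origin of a listed thing).
The state is a dict: "time": time; "q": joint angles; "qd": joint speeds; "joint_efforts": joint torques, N m; "ee_pos": TCP position; "tcp_rot": TCP orientation; "wrist_force": force on the tool from outside, world axes, zero at the start; "torque": the same for the moment, N m; "opening": finger opening in m; "grasp_force": force on a finger pad.
Only numpy, scipy, OpenCV 4.12 (cv2) and the standard library are available. Lean on these libraries where they do the work, as an engineer would, in place of code of your own. Each camera call takes 0.05 s, during which the arm holds its last target. There are 200 camera calls.

## Working session

There is one attempt and no reset: what is moved stays moved. The work goes in short steps, Python scripts to look and compute and a tool call to move; the robot and the scene stay as the last step left them, time stands still between calls to the robot, and variables do not carry over. Pictures are saved under pics/ and viewed, at most 10 in all, crops included, and the job is handed in when it is done.

Besides the shell and the picture viewer there is one more tool, called after ">>>" as name(argument=value, ...), one argument or row to a line, values as JSON. servo_tool: Moves the arm, as the interface text tells. Its arguments: {"type":"object","properties":{"moves":{"type":"array"},"force":{"type":"number"}},"required":["moves"]}

```bash
mkdir -p pics; ls; cat > h.py <<'E'
import numpy as np, cv2
from scipy.spatial.transform import Rotation as Ro
from workcell import *
def world(p,c):
    c=calibration(c) if isinstance(c,str) else c
    return np.array(c["R"]).T@(np.array(p)-np.array(c["t"]))
def proj(X,cn):
    c=calibration(cn); r,_=cv2.Rodrigues(np.array(c["R"]))
    return cv2.projectPoints(np.array(X,float).reshape(-1,3),r,np.array(c["t"],float),np.array(c["camera_matrix"]),np.array(c["dist"]))[0].reshape(-1,2)
def shot(cn,name=None):
    im,d=camera(cn)
    if name: cv2.imwrite("pics/"+name,im[:,:,::-1])
    return im,d
E
python3 - <<'E'
from h import *
np.set_printoptions(precision=3,suppress=True)
o=get_obs(); print(o, grasp_offset)
for cn in ["scene","side"]:
    shot(cn,cn+"0.png")
    for n in ["chest","chest_floor","lid_edge","lid_hinge","stay_pivot","knee_knob","keeper","bolt_knob","jug","sugar_bowl","flask","cups"]:
        print(cn,n,[(round(r["score"],2),world(r["xyz"],cn),proj(world(r["xyz"],cn),cn)[0].round()) for r in mark_of(n,cn)[:3]])
E
```

```text
pics
{'time': 0.0, 'q': array([-70.53 ,   5.01 ,  10.032,  95.099,   0.   ,  90.001]), 'qd': array([-0.064, -0.002,  0.017, -0.005,  0.006, -0.005]), 'joint_efforts': array([  0.001, -52.039,  46.48 ,   0.016,   0.   ,   0.   ]), 'ee_pos': array([ 0.183, -0.518,  0.231]), 'tcp_rot': array([-179.924,   -0.   ,   19.47 ]), 'wrist_force': array([-0.412,  0.432,  0.238]), 'torque': array([-0.018, -0.05 ,  0.024]), 'grasp_force': 0.0, 'opening': 0.08567958846705172} 0.0187
scene chest []
scene chest_floor []
scene lid_edge [(0.71, array([0.603, 0.038, 0.315]), array([309., 247.]))]
scene lid_hinge [(0.62, array([0.674, 0.049, 0.102]), array([294., 312.]))]
scene stay_pivot [(0.36, array([0.673, 0.048, 0.101]), array([294., 311.]))]
scene knee_knob [(0.42, array([ 0.631, -0.111,  0.184]), array([256., 248.]))]
scene keeper [(0.79, array([0.475, 0.176, 0.115]), array([382., 283.]))]
scene bolt_knob [(0.49, array([0.649, 0.124, 0.289]), array([326., 289.]))]
scene jug [(0.84, array([ 0.593, -0.323, -0.004]), array([218., 233.])), (0.84, array([ 0.57 , -0.451, -0.001]), array([194., 205.])), 
[... 776 characters left out ...]
rray([320., 320.]))]
side keeper [(0.95, array([0.48 , 0.168, 0.114]), array([319., 320.])), (0.39, array([0.529, 0.05 , 0.014]), array([314., 306.]))]
side bolt_knob [(0.52, array([0.373, 0.327, 0.001]), array([344., 415.])), (0.51, array([0.652, 0.118, 0.289]), array([253., 233.]))]
side jug [(0.97, array([ 0.593, -0.326,  0.003]), array([330., 214.])), (0.82, array([ 0.568, -0.455,  0.002]), array([349., 191.])), (0.79, array([ 0.713, -0.347,  0.002]), array([296., 203.]))]
side sugar_bowl [(0.62, array([ 0.443, -0.313,  0.001]), array([377., 228.]))]
side flask [(0.7, array([0.585, 0.453, 0.007]), array([234., 436.]))]
side cups [(0.71, array([0.371, 0.325, 0.001]), array([345., 415.]))]
```

View pics/scene0.png

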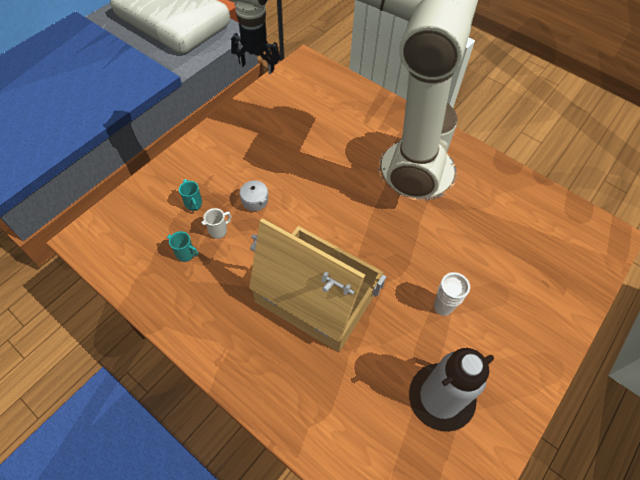

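View pics/side0.png

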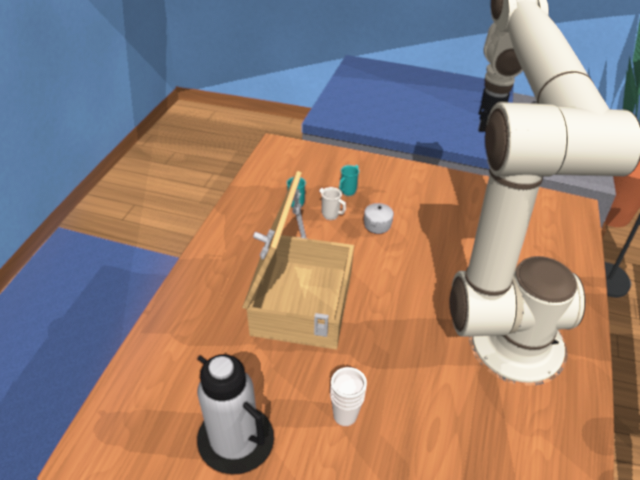

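```bash
python3 - <<'E'
from h import *
np.set_printoptions(precision=4,suppress=True)
from scipy.optimize import least_squares
L={"c":(0,0,0),"f":(-.03,.02,.01),"h":(.11,0,.1),"s":(.03,-.155,.085),"k":(-.07,.146,.117)}
M=[("c",(.561,.035)),("f",(.529,.048)),("h",(.674,.049)),("h",(.677,.052)),("s",(.612,-.114)),("k",(.475,.176)),("k",(.480,.168))]
def f(p):
    c,s=np.cos(p[2]),np.sin(p[2])
    return np.concatenate([[p[0]+c*L[n][0]-s*L[n][1]-m[0],p[1]+s*L[n][0]+c*L[n][1]-m[1]] for n,m in M])
r=least_squares(f,[.56,.035,.1]); print(r.x,np.degrees(r.x[2]),r.fun)
ims=[]
for cn in ["scene","side"]:
    im,d=shot(cn)
    for q in cut_out("jug",cn)[:3]:
        m=q["mask"]; ys,xs=np.where(m); col=im[m].mean(0)
        if col[0]<130: print(cn,"skip",col); continue
        c=calibration(cn);K=np.array(c["camera_matrix"])
        un=cv2.undistortPoints(np.stack([xs,ys],1).astype(np.float32).reshape(-1,1,2),K,np.array(c["dist"])).reshape(-1,2)
        z=d[ys,xs]; P=np.c_[un*z[:,None],z][z>0]; W=(P-np.array(c["t"]))@np.array(c["R"])
        ctr=np.array([.593,-.325]); rr=np.linalg.norm(W[:,:2]-ctr,axis=1); k=(rr>.034)&(rr<.056)&(W[:,2]>.015)&(W[:,2]<.08)
        print(cn,col,xs.mean(),ys.mean(),"top",np.percentile(W[:,2],[5,98]),"bbox",W.min(0),W.max(0),k.sum())
        top=W[W[:,2]>.078]; print("rim ctr",(top.min(0)+top.max(0))/2)
        if k.sum():
            v=W[k][:,:2].mean(0)-ctr; print("handle/spout dir",np.degrees(np.arctan2(v[1],v[0])),v, W[k])if k.sum()<15 else print(np.degrees(np.arctan2(v[1],v[0])),v,W[k][::max(1,k.sum()//12)])
    u,v=proj([.593,-.325,.04],cn)[0].astype(int)
    ims.append(cv2.resize(im[v-32:v+33,u-32:u+33],(390,390),interpolation=cv2.INTER_CUBIC))
cv2.imwrite("pics/jug.png",np.hstack(ims)[:,:,::-1])
E
```

```text
[0.564  0.0355 0.1237] 7.085112866844156 [ 0.003   0.0005  0.0028  0.0036 -0.0008  0.     -0.0038 -0.003   0.0009
 -0.0006  0.0015 -0.0043 -0.0035  0.0037]
scene skip [ 44.7256 107.1013  99.5267]
scene [155.5896 153.3563 143.1045] 215.69402985074626 222.84328358208955 top [0.0148 0.086 ] bbox [ 0.5478 -0.3881 -0.0081] [ 0.6289 -0.2929  0.0875] 21
rim ctr [ 0.5975 -0.3212  0.0829]
160.344297765959 [-0.0387  0.0138] [[ 0.5599 -0.3117  0.0734]
 [ 0.5561 -0.3124  0.0685]
 [ 0.5523 -0.313   0.0637]
 [ 0.5518 -0.3088  0.067 ]
 [ 0.5608 -0.3116  0.0694]
 [ 0.5593 -0.3089  0.0703]
 [ 0.5535 -0.3125  0.0604]
 [ 0.5527 -0.3087  0.063 ]
 [ 0.5478 -0.3108  0.0555]
 [ 0.5533 -0.3091  0.0581]
 [ 0.5516 -0.3066  0.0585]
 [ 0.5527 -0.3112  0.0503]
 [ 0.5496 -0.3107  0.0472]
 [ 0.5515 -0.309   0.0457]
 [ 0.552  -0.3146  0.0357]
 [ 0.5516 -0.3101  0.0395]
 [ 0.5542 -0.3126  0.0348]
 [ 0.5563 -0.3107  0.0337]
 [ 0.5575 -0.3153  0.0253]
 [ 0.5561 -0.3123  0.0267]
 [ 0.5593 -0.314   0.0233]]
scene skip [ 48.1736 108.255   99.6781]
side skip [ 54.0984 135.0803 128.6627]
side [197.3142 184.7216 173.6034] 331.2332814930015 202.69517884914464 top [0.0029 0.0896] bbox [ 0.5474 -0.4615 -0.0044] [ 0.6395 -0.2889  0.0944] 41
rim ctr [ 0.597  -0.3241  0.0863]
153.48547798455147 [-0.0336  0.0168] [[ 0.5617 -0.3102  0.075 ]
 [ 0.5554 -0.3226  0.0671]
 [ 0.5541 -0.3177  0.0674]
 [ 0.5506 -0.3164  0.0655]
 [ 0.5499 -0.3141  0.0637]
 [ 0.5753 -0.295   0.0642]
 [ 0.6014 -0.2903  0.0572]
 [ 0.5488 -0.3122  0.0539]
 [ 0.5503 -0.3071  0.0498]
 [ 0.5537 -0.3095  0.0431]
 [ 0.5597 -0.3097  0.0374]
 [ 0.5517 -0.315   0.0353]
 [ 0.556  -0.3079  0.0359]
 [ 0.5565 -0.3107  0.0296]]
side skip [ 68.7978 131.6461 124.0674]
```

View pics/jug.png

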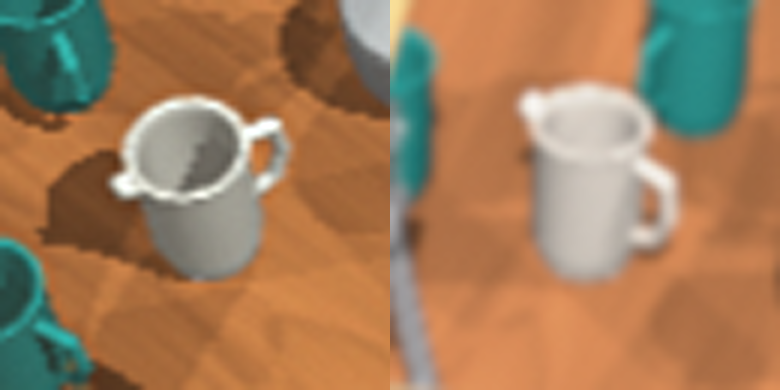

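```bash
cat >> h.py <<'E'
def RR(rpy): return Ro.from_euler("xyz",rpy,degrees=True)
def plan(poses,claw,start=None):
    """poses: list of (pos,rpy,nrows); prints rows from the present pose"""
    o=get_obs(); p,R=(o["ee_pos"],RR(o["tcp_rot"])) if start is None else (np.array(start[0]),RR(start[1]))
    rows=[]
    for P,rpy,n in poses:
        P=np.array(P); 
        for i in range(n):
            f=1/(n-i)
            rv=(R.inv()*RR(rpy)).as_rotvec()*f
            a=np.round(np.degrees(rv),1); s=np.round(R.inv().apply((P-p)*f),4)
            rows.append([a.tolist(),s.tolist(),claw]); p=p+R.apply(s); R=R*Ro.from_rotvec(np.radians(a))
    for k in range(0,len(rows),12): print(str(rows[k:k+12]).replace(" ",""))
    print("end",p.round(4),R.as_euler("xyz",degrees=True).round(1))
def tcp_for(g,rpy): # grasp point -> TCP
    return np.array(g)+RR(rpy).apply([0,0,grasp_offset])
C=np.array([.564,.0355]);YAW=7.1
def ch(x,y,z):
    return np.r_[C+Ro.from_euler("z",YAW,degrees=True).apply([x,y,0])[:2],z]
E
python3 - <<'E'
from h import *
np.set_printoptions(precision=3,suppress=True)
c=calibration("wrist"); o=get_obs(); cw=-np.array(c["R"]).T@np.array(c["t"])
print("cam in tool",RR(o["tcp_rot"]).inv().apply(cw-o["ee_pos"]))
rpy=[180,-15,-16.5]; t=tcp_for([.595,-.324,.05],rpy); z=RR(rpy).apply([0,0,1])
print(t,t-.1*z)
plan([(t-.1*z,rpy,11)],100)
plan([(t,rpy,7)],100,start=(t-.1*z,rpy))
E
```

```text
cam in tool [ 0.07   0.    -0.142]
[ 0.6   -0.325  0.032] [ 0.575 -0.318  0.129]
[[[-0.4,1.3,3.3],[0.0396,-0.0053,0.0093],100],[[-0.4,1.3,3.2],[0.039,-0.0077,0.0102],100],[[-0.4,1.3,3.3],[0.0383,-0.0099,0.011],100],[[-0.4,1.3,3.2],[0.0374,-0.0122,0.0118],100],[[-0.4,1.3,3.3],[0.0364,-0.0143,0.0125],100],[[-0.4,1.3,3.2],[0.0352,-0.0165,0.0132],100],[[-0.5,1.3,3.2],[0.034,-0.0185,0.0139],100],[[-0.4,1.4,3.3],[0.0325,-0.0204,0.0145],100],[[-0.5,1.3,3.2],[0.031,-0.0224,0.0151],100],[[-0.4,1.4,3.3],[0.0293,-0.0242,0.0156],100],[[-0.5,1.3,3.2],[0.0274,-0.0259,0.0162],100]]
end [ 0.575 -0.318  0.129] [179.9 -15.  -16.4]
[[[0.0,0.0,0.0],[-0.0,0.0,0.0143],100],[[0.0,0.0,0.0],[-0.0,0.0,0.0143],100],[[0.0,0.0,0.0],[0.0,0.0,0.0143],100],[[0.0,0.0,0.0],[0.0,0.0,0.0143],100],[[0.0,0.0,0.0],[0.0,0.0,0.0143],100],[[0.0,0.0,0.0],[0.0,0.0,0.0143],100],[[0.0,0.0,0.0],[0.0,0.0,0.0142],100]]
end [ 0.6   -0.325  0.032] [180.  -15.  -16.5]
```

>>> servo_tool(
  moves=[
    [[-0.4,1.3,3.3],[0.0396,-0.0053,0.0093],100],
    [[-0.4,1.3,3.2],[0.039,-0.0077,0.0102],100],
    [[-0.4,1.3,3.3],[0.0383,-0.0099,0.011],100],
    [[-0.4,1.3,3.2],[0.0374,-0.0122,0.0118],100],
    [[-0.4,1.3,3.3],[0.0364,-0.0143,0.0125],100],
    [[-0.4,1.3,3.2],[0.0352,-0.0165,0.0132],100],
    [[-0.5,1.3,3.2],[0.034,-0.0185,0.0139],100],
    [[-0.4,1.4,3.3],[0.0325,-0.0204,0.0145],100],
    [[-0.5,1.3,3.2],[0.031,-0.0224,0.0151],100],
    [[-0.4,1.4,3.3],[0.0293,-0.0242,0.0156],100],
    [[-0.5,1.3,3.2],[0.0274,-0.0259,0.0162],100],
    [[0,0,0],[0,0,0],100],
  ],
)

```text
time: 2.7
ee_pos: [0.577, -0.315, 0.1264]
tcp_rot: [-180.0, -14.9, -16.4]
wrist_force: [-0.9, -0.9, -0.1]
opening: 0.0854
grasp_force: 0.0
```

```bash
python3 - <<'E'
from h import *
np.set_printoptions(precision=3,suppress=True)
im,d=shot("wrist","w1.png"); c=calibration("wrist"); o=get_obs()
print(o["time"],o["ee_pos"],o["tcp_rot"])
for r in mark_of("jug","wrist"):
    w=world(r["xyz"],c); print(r["score"],w,proj(w,"wrist"))
rpy=[180,-15,-16.5]; t=tcp_for([.595,-.324,.05],rpy)
plan([(t,rpy,7)],100)
E
```

```text
2.75 [ 0.576 -0.316  0.127] [179.975 -14.861 -16.291]
0.96 [ 0.71  -0.343  0.003] [[303.126 108.836]]
0.71 [ 0.564 -0.457  0.001] [[477.328 235.46 ]]
[[[0.0,0.0,0.0],[0.0001,0.0001,0.0142],100],[[0.0,0.0,0.0],[0.0001,0.0001,0.0142],100],[[0.0,0.0,0.0],[0.0001,0.0001,0.0142],100],[[0.0,0.0,0.0],[0.0,0.0001,0.0142],100],[[0.0,0.0,0.1],[0.0001,0.0001,0.0142],100],[[0.0,0.1,0.0],[0.0,0.0002,0.0142],100],[[0.0,0.0,0.1],[0.0001,0.0001,0.0143],100]]
end [ 0.6   -0.325  0.032] [-180.   -15.   -16.5]
```

View pics/w1.png

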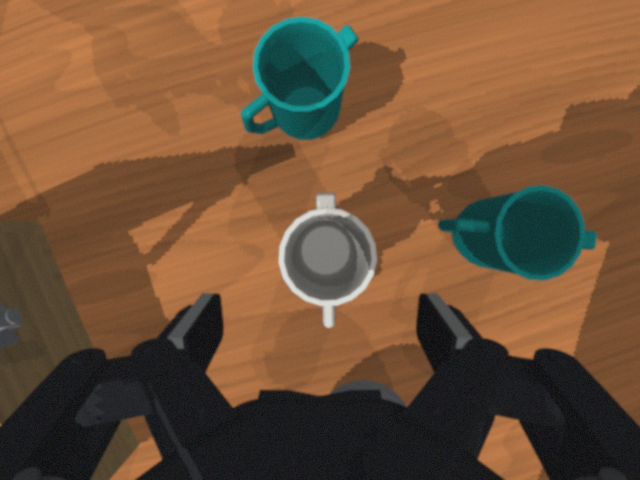

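>>> servo_tool(
  moves=[
    [[0,0,0],[0.0001,0.0003,0.0142],100],
    [[0,0,0],[0.0001,0.0003,0.0142],100],
    [[0,0,0],[0,0.0003,0.0142],100],
    [[0,0,0],[0,0.0003,0.0142],100],
    [[0,0,0],[0,0.0003,0.0142],100],
    [[0,0,0],[0,0.0003,0.0142],100],
    [[0,0,0],[0,0.0003,0.0142],100],
    [[0,0,0],[0,0,0],30],
    [[0,0,0],[0,0,0],30],
    [[0,0,0],[0,0,0],30],
    [[0,0,0],[0,0,0],30],
    [[0,0,0],[0,0,0],30],
  ],
  force=35,
)

```text
time: 4.0
ee_pos: [0.599, -0.3275, 0.033]
tcp_rot: [179.9, -15.0, -16.4]
wrist_force: [-0.7, 0.7, -1.9]
opening: 0.0594
grasp_force: 36.0
```

```bash
python3 - <<'E'
from h import *
rpy=[180,-15,-16.5]; o=get_obs();p=o["ee_pos"]
r2=[180,-15,7.1]; t=tcp_for(ch(-.038,.02,.061),r2)
print(t)
plan([(p+[-.02,.005,.16],rpy,6),([.515,-.17,.2],[180,-15,-4],6),(t+[0,0,.135],r2,7),(t+[0,0,.135],r2,1),(t+[0,0,.003],r2,10),(t+[0,0,.003],r2,1)],30)
E
```

```text
[0.52862216 0.051248   0.04293719]
[[[0.0,0.0,0.0],[0.0036,0.0002,-0.0266],30],[[0.0,0.0,0.0],[0.0036,0.0002,-0.0267],30],[[0.0,0.0,0.0],[0.0036,0.0002,-0.0266],30],[[0.0,0.0,0.0],[0.0036,0.0001,-0.0267],30],[[0.0,0.0,0.0],[0.0035,0.0002,-0.0266],30],[[0.0,0.0,0.1],[0.0036,0.0001,-0.0267],30],[[0.5,0.0,-2.0],[-0.0166,-0.0213,-0.0057],30],[[0.6,0.0,-2.0],[-0.0158,-0.0219,-0.0055],30],[[0.5,0.0,-2.0],[-0.015,-0.0225,-0.0052],30],[[0.6,0.0,-2.0],[-0.0143,-0.0231,-0.005],30],[[0.5,0.0,-2.1],[-0.0134,-0.0236,-0.0048],30],[[0.6,0.0,-2.0],[-0.0126,-0.0242,-0.0046],30]]
[[[0.4,0.0,-1.5],[-0.0011,-0.0317,0.003],30],[[0.4,0.0,-1.5],[-0.0002,-0.0317,0.0032],30],[[0.4,0.0,-1.5],[0.0006,-0.0316,0.0034],30],[[0.4,0.0,-1.6],[0.0014,-0.0316,0.0037],30],[[0.4,0.0,-1.5],[0.0023,-0.0315,0.0039],30],[[0.4,0.0,-1.6],[0.0031,-0.0314,0.0041],30],[[0.4,0.0,-1.5],[0.0039,-0.0312,0.0043],30],[[0.0,0.0,-0.0],[0.0,-0.0,-0.0],30],[[0.0,0.0,-0.0],[-0.0034,-0.0,0.0127],30],[[0.0,0.0,-0.0],[-0.0034,-0.0,0.0128],30],[[0.0,0.0,-0.0],[-0.0034,-0.0,0.0127],30],[[0.0,0.0,-0.0],[-0.0034,-0.0,0.0128],30]]
[[[0.0,0.0,-0.0],[-0.0034,-0.0,0.0127],30],[[0.0,0.0,-0.0],[-0.0034,-0.0,0.0128],30],[[0.0,0.0,-0.0],[-0.0034,-0.0,0.0127],30],[[0.0,0.0,-0.0],[-0.0034,-0.0,0.0128],30],[[0.0,0.0,-0.0],[-0.0034,-0.0,0.0127],30],[[0.0,0.0,-0.0],[-0.0035,-0.0001,0.0128],30],[[0.0,0.0,-0.0],[0.0,0.0,-0.0],30]]
end [0.5286 0.0513 0.0459] [180.  -15.    7.1]
```

>>> servo_tool(
  moves=[
    [[0,0,0],[0.0036,0.0002,-0.0266],30],
    [[0,0,0],[0.0036,0.0002,-0.0267],30],
    [[0,0,0],[0.0036,0.0002,-0.0266],30],
    [[0,0,0],[0.0036,0.0001,-0.0267],30],
    [[0,0,0],[0.0035,0.0002,-0.0266],30],
    [[0,0,0.1],[0.0036,0.0001,-0.0267],30],
    [[0.5,0,-2],[-0.0166,-0.0213,-0.0057],30],
    [[0.6,0,-2],[-0.0158,-0.0219,-0.0055],30],
    [[0.5,0,-2],[-0.015,-0.0225,-0.0052],30],
    [[0.6,0,-2],[-0.0143,-0.0231,-0.005],30],
    [[0.5,0,-2.1],[-0.0134,-0.0236,-0.0048],30],
    [[0.6,0,-2],[-0.0126,-0.0242,-0.0046],30],
  ],
)

```text
time: 5.2
ee_pos: [0.5144, -0.1691, 0.2]
tcp_rot: [-180.0, -15.0, -3.9]
wrist_force: [-0.0, 0.2, -1.1]
opening: 0.0588
grasp_force: 36.6
```

>>> servo_tool(
  moves=[
    [[0.4,0,-1.5],[-0.0011,-0.0317,0.003],30],
    [[0.4,0,-1.5],[-0.0002,-0.0317,0.0032],30],
    [[0.4,0,-1.5],[0.0006,-0.0316,0.0034],30],
    [[0.4,0,-1.6],[0.0014,-0.0316,0.0037],30],
    [[0.4,0,-1.5],[0.0023,-0.0315,0.0039],30],
    [[0.4,0,-1.6],[0.0031,-0.0314,0.0041],30],
    [[0.4,0,-1.5],[0.0039,-0.0312,0.0043],30],
    [[0,0,0],[0,0,0],30],
  ],
)

```text
time: 6.0
ee_pos: [0.5283, 0.0541, 0.1773]
tcp_rot: [-180.0, -15.0, 7.3]
wrist_force: [-0.1, -1.5, -2.9]
opening: 0.0589
grasp_force: 36.8
```

```bash
python3 - <<'E'
from h import *
np.set_printoptions(precision=3,suppress=True)
o=get_obs();p=o["ee_pos"];print(o["time"],p,o["tcp_rot"],o["opening"],o["wrist_force"])
im,_=shot("side","s1.png")
r2=[180,-15,7.1]; t=tcp_for(ch(-.038,.02,.061),r2)
plan([(t+[0,0,.003],r2,11)],30)
cv2.imwrite("pics/s1c.png",cv2.resize(im[100:360,170:430],(780,780)[:2])[:600,:,::-1])
E
```

```text
6.0 [0.528 0.054 0.177] [-179.97   -14.951    7.273] 0.058872764274638265 [-0.089 -1.491 -2.946]
[[[-0.0,0.0,0.0],[-0.0031,0.0001,0.0116],30],[[-0.0,0.0,0.0],[-0.0031,0.0001,0.0116],30],[[-0.0,0.0,0.0],[-0.0031,0.0001,0.0116],30],[[-0.0,0.0,0.0],[-0.0031,0.0001,0.0116],30],[[-0.0,0.0,0.0],[-0.0031,0.0001,0.0115],30],[[-0.0,0.0,0.0],[-0.0031,0.0002,0.0116],30],[[-0.0,0.0,0.0],[-0.0031,0.0001,0.0115],30],[[-0.0,0.0,0.0],[-0.003,0.0002,0.0116],30],[[-0.0,0.0,0.0],[-0.0031,0.0001,0.0115],30],[[-0.0,0.0,0.1],[-0.003,0.0002,0.0116],30],[[-0.0,0.0,0.0],[-0.0031,0.0001,0.0115],30]]
end [0.529 0.051 0.046] [-180.   -15.     7.1]
```

View pics/s1c.png

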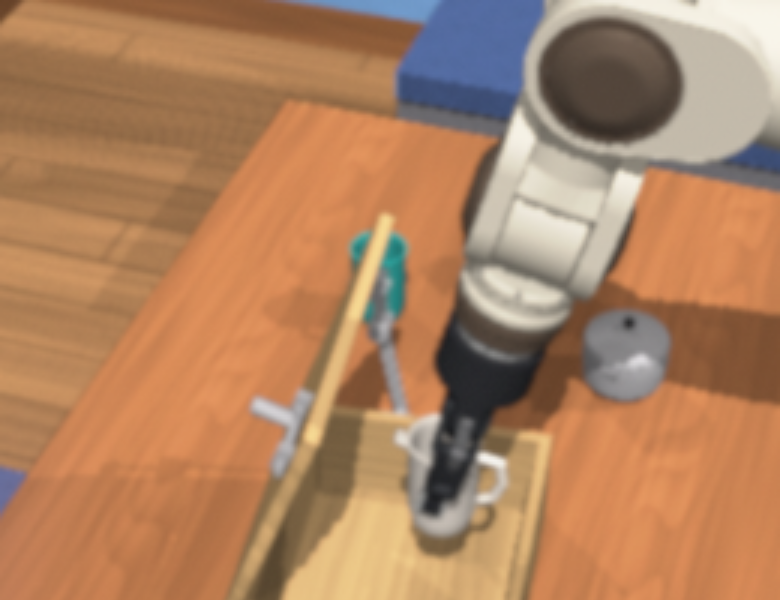

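>>> servo_tool(
  moves=[
    [[0,0,0],[-0.0031,0.0001,0.0116],30],
    [[0,0,0],[-0.0031,0.0001,0.0116],30],
    [[0,0,0],[-0.0031,0.0001,0.0116],30],
    [[0,0,0],[-0.0031,0.0001,0.0116],30],
    [[0,0,0],[-0.0031,0.0001,0.0116],30],
    [[0,0,0],[-0.0031,0.0001,0.0116],30],
    [[0,0,0],[-0.0031,0.0001,0.0116],30],
    [[0,0,0],[-0.0031,0.0001,0.0116],30],
    [[0,0,0],[-0.0031,0.0001,0.0116],30],
    [[0,0,0],[-0.0031,0.0001,0.0116],30],
    [[0,0,0],[-0.0028,0,0.0105],30],
    [[0,0,0],[0,0,0],30],
  ],
)

```text
time: 7.25
ee_pos: [0.5277, 0.0501, 0.0446]
tcp_rot: [180.0, -14.8, 7.0]
wrist_force: [0.2, -0.0, -2.1]
opening: 0.0592
grasp_force: 36.8
```

>>> servo_tool(
  moves=[
    [[0,0,0],[-0.0003,0,0.001],30],
    [[0,0,0],[-0.0003,0,0.001],30],
    [[0,0,0],[0,0,0],30],
  ],
)

```text
time: 7.55
ee_pos: [0.529, 0.0502, 0.0451]
tcp_rot: [180.0, -15.0, 7.0]
wrist_force: [0.2, 0.1, -3.0]
opening: 0.0591
grasp_force: 36.8
```

>>> servo_tool(
  moves=[
    [[0,0,0],[-0.0003,0,0.001],30],
    [[0,0,0],[-0.0003,0,0.001],30],
    [[0,0,0],[0,0,0],30],
  ],
)

```text
time: 7.85
ee_pos: [0.5287, 0.0502, 0.0425]
tcp_rot: [180.0, -15.0, 7.0]
wrist_force: [0.7, -0.8, -3.6]
opening: 0.059
grasp_force: 36.8
```

>>> servo_tool(
  moves=[
    [[0,0,0],[-0.0003,0,0.001],30],
    [[0,0,0],[-0.0003,0,0.001],30],
    [[0,0,0],[0,0,0],30],
  ],
)

```text
time: 8.15
ee_pos: [0.5295, 0.0504, 0.0423]
tcp_rot: [180.0, -15.1, 7.1]
wrist_force: [-5.3, 1.1, 9.9]
opening: 0.0591
grasp_force: 37.1
```

>>> servo_tool(
  moves=[
    [[0,0,0],[0,0,0],100],
    [[0,0,0],[0,0,0],100],
    [[0,0,0],[0,0,0],100],
    [[0,0,0],[0,0,-0.01],100],
    [[0,0,0],[0,0,-0.02],100],
    [[0,0,0],[0,0,-0.03],100],
    [[0,0,0],[0,0,-0.04],100],
    [[0,0,0],[0,0,-0.04],100],
    [[0,0,0],[0,0,-0.04],100],
  ],
)

```text
time: 9.05
ee_pos: [0.4815, 0.0444, 0.2165]
tcp_rot: [180.0, -15.0, 7.0]
wrist_force: [1.0, 0.6, 0.1]
opening: 0.0854
grasp_force: 0.0
```

```bash
python3 - <<'E'
from h import *
np.set_printoptions(precision=3,suppress=True)
o=get_obs();p=o["ee_pos"];print(o["time"],p,o["tcp_rot"],o["q"],o["opening"])
shot("side","s2.png")
for n in ["jug","knee_knob","stay_pivot"]:
    for r in mark_of(n,"side")[:2]:print(n,r["score"],world(r["xyz"],"side"))
im,d=shot("wrist","w2.png")
for n in ["jug","knee_knob","stay_pivot"]:
    for r in mark_of(n,"wrist")[:2]:
        w=world(r["xyz"],"wrist");print(n,r["score"],w,proj(w,"wrist"))
print(ch(.03,-.155,.085),ch(.0495,-.155,.183),ch(-.038,.02,.01))
E
```

```text
9.05 [0.482 0.044 0.217] [179.98  -14.994   7.048] [  4.965 -19.744 -15.34   79.419   0.518 177.988] 0.08543112197490284
jug 0.95 [0.524 0.05  0.01 ]
jug 0.73 [ 0.568 -0.454 -0.002]
knee_knob 0.69 [ 0.633 -0.114  0.186]
stay_pivot 0.63 [ 0.613 -0.115  0.085]
jug 0.76 [0.522 0.05  0.007] [[318.396 224.172]]
knee_knob 0.83 [ 0.626 -0.113  0.178] [[604.046  82.112]]
stay_pivot 0.88 [ 0.614 -0.114  0.082] [[514.018 142.333]]
[ 0.613 -0.115  0.085] [ 0.632 -0.112  0.183] [0.524 0.051 0.01 ]
```

View pics/w2.png

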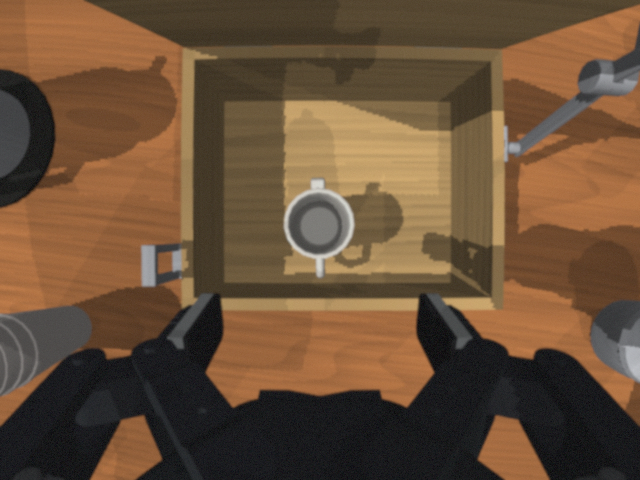

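```bash
cat >> h.py <<'E'
def krpy(tilt):
    s,c=np.sin(np.radians(tilt)),np.cos(np.radians(tilt))
    M=np.array([[0,c,s],[1,0,0],[0,s,-c]])
    return (Ro.from_euler("z",YAW,degrees=True)*Ro.from_matrix(M)).as_euler("xyz",degrees=True)
E
python3 - <<'E'
from h import *
np.set_printoptions(precision=3,suppress=True)
r=krpy(40); print(r)
t=tcp_for(ch(.0495,-.162,.184),r); z=RR(r).apply([0,0,1])
pre=t-.12*z; print(t,pre)
plan([(pre+[-.03,0,.03],r,13),(pre,r,2)],50)
E
```

```text
[140.    0.   97.1]
[ 0.645 -0.118  0.17 ] [ 0.569 -0.127  0.262]
[[[-1.5,1.5,-6.8],[0.0042,0.0136,-0.0052],50],[[-1.5,1.5,-6.8],[0.0026,0.0142,-0.0047],50],[[-1.5,1.5,-6.8],[0.001,0.0145,-0.0043],50],[[-1.5,1.5,-6.8],[-0.0006,0.0146,-0.0039],50],[[-1.5,1.5,-6.8],[-0.0022,0.0146,-0.0035],50],[[-1.5,1.5,-6.8],[-0.0038,0.0143,-0.0032],50],[[-1.5,1.5,-6.8],[-0.0054,0.0138,-0.003],50],[[-1.5,1.5,-6.8],[-0.007,0.0132,-0.0028],50],[[-1.6,1.5,-6.8],[-0.0084,0.0123,-0.0027],50],[[-1.5,1.5,-6.8],[-0.0098,0.0113,-0.0026],50],[[-1.6,1.5,-6.8],[-0.011,0.0102,-0.0026],50],[[-1.6,1.6,-6.8],[-0.012,0.0089,-0.0026],50]]
[[[-1.5,1.6,-6.9],[-0.0129,0.0075,-0.0027],50],[[-0.0,-0.0,0.0],[-0.0019,0.0018,0.021],50],[[-0.0,-0.0,0.0],[-0.0019,0.0017,0.0211],50]]
end [ 0.569 -0.127  0.262] [140.   -0.   97.2]
```

>>> servo_tool(
  moves=[
    [[-1.5,1.5,-6.8],[0.0042,0.0136,-0.0052],50],
    [[-1.5,1.5,-6.8],[0.0026,0.0142,-0.0047],50],
    [[-1.5,1.5,-6.8],[0.001,0.0145,-0.0043],50],
    [[-1.5,1.5,-6.8],[-0.0006,0.0146,-0.0039],50],
    [[-1.5,1.5,-6.8],[-0.0022,0.0146,-0.0035],50],
    [[-1.5,1.5,-6.8],[-0.0038,0.0143,-0.0032],50],
    [[-1.5,1.5,-6.8],[-0.0054,0.0138,-0.003],50],
    [[-1.5,1.5,-6.8],[-0.007,0.0132,-0.0028],50],
    [[-1.6,1.5,-6.8],[-0.0084,0.0123,-0.0027],50],
    [[-1.5,1.5,-6.8],[-0.0098,0.0113,-0.0026],50],
    [[-1.6,1.5,-6.8],[-0.011,0.0102,-0.0026],50],
    [[-1.6,1.6,-6.8],[-0.012,0.0089,-0.0026],50],
  ],
)

```text
time: 10.65
ee_pos: [0.5343, -0.1143, 0.2861]
tcp_rot: [141.5, -3.0, 91.1]
wrist_force: [-0.1, -0.1, 0.3]
opening: 0.0425
grasp_force: 0.0
```

>>> servo_tool(
  moves=[
    [[-1.5,1.6,-6.9],[-0.0129,0.0075,-0.0027],50],
    [[0,0,0],[-0.0019,0.0018,0.021],50],
    [[0,0,0],[-0.0019,0.0017,0.0211],50],
    [[0,0,0],[0,0,0],50],
  ],
)

```text
time: 11.05
ee_pos: [0.5686, -0.127, 0.2586]
tcp_rot: [140.2, -0.2, 97.1]
wrist_force: [-0.9, -0.1, -0.7]
opening: 0.0425
grasp_force: 0.0
```

```bash
python3 - <<'E'
from h import *
np.set_printoptions(precision=3,suppress=True)
o=get_obs();p=o["ee_pos"];print(o["time"],p,o["tcp_rot"],o["q"],o["opening"])
shot("wrist","w3.png")
for n in ["knee_knob","stay_pivot"]:
    for r in mark_of(n,"wrist")[:2]:
        w=world(r["xyz"],"wrist");print(n,r["score"],w,proj(w,"wrist"))
print(proj(ch(.0495,-.155,.184),"wrist"))
r=krpy(40)
t=tcp_for(ch(.0495,-.162,.184),r)
plan([(t,r,10)],50)
E
```

```text
11.05 [ 0.569 -0.127  0.259] [140.185  -0.172  97.148] [-21.208 -26.334 -23.969  56.155  17.827  67.577] 0.042458808077768896
knee_knob 0.91 [ 0.629 -0.117  0.186] [[317.813 238.221]]
stay_pivot 0.8 [ 0.616 -0.114  0.091] [[241.876 213.862]]
[[318.6   230.566]]
[[[0.0,-0.0,0.0],[-0.0,-0.0001,0.0121],50],[[0.0,-0.0,0.0],[-0.0,-0.0001,0.0121],50],[[0.0,-0.0,0.0],[-0.0,-0.0001,0.0121],50],[[0.0,-0.0,0.0],[-0.0,-0.0001,0.0121],50],[[0.0,-0.0,0.0],[-0.0001,-0.0001,0.0121],50],[[0.0,-0.0,0.0],[-0.0,-0.0001,0.0121],50],[[0.0,-0.0,0.0],[-0.0001,-0.0002,0.0121],50],[[0.0,-0.0,0.0],[-0.0,-0.0001,0.0121],50],[[0.0,-0.0,0.0],[-0.0001,-0.0002,0.0122],50],[[0.1,-0.1,0.0],[-0.0,-0.0001,0.0121],50]]
end [ 0.645 -0.118  0.17 ] [140.    0.   97.1]
```

View pics/w3.png

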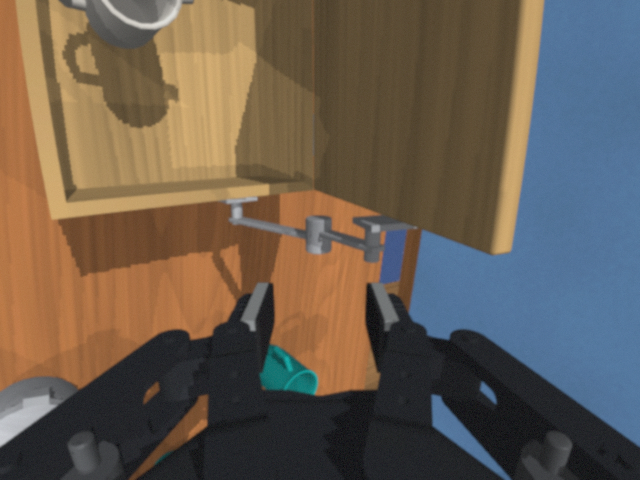

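```bash
python3 - <<'E'
from h import *
np.set_printoptions(precision=4,suppress=True)
im,d=shot("wrist"); c=calibration("wrist");K=np.array(c["camera_matrix"])
def W(u,v):
    n=cv2.undistortPoints(np.array([[[u,v]]],np.float32),K,np.array(c["dist"])).ravel(); z=d[v,u]
    w=world(np.r_[n*z,z],c); q=Ro.from_euler("z",-YAW,degrees=True).apply(w-[*C,0]); return q
for nm,pts in {"barrel ends":[(318,y) for y in (218,221,232,240,248,251,253,255)],"low link":[(280,y) for y in range(222,236,2)],"up link":[(345,y) for y in range(232,250,2)],"pin":[(372,y) for y in range(222,266,4)]}.items():
    print(nm); 
    for p in pts: print(p,W(*p))
E
```

```text
barrel ends
(318, 218) [ 0.0434 -0.1433  0.1915]
(318, 221) [ 0.0431 -0.1454  0.1919]
(318, 232) [ 0.0406 -0.1527  0.1949]
(318, 240) [ 0.0429 -0.1597  0.1922]
(318, 248) [ 0.042  -0.1655  0.1932]
(318, 251) [ 0.0428 -0.1682  0.1923]
(318, 253) [ 0.2032 -0.2525  0.0004]
(318, 255) [ 0.2032 -0.2557  0.0003]
low link
(280, 222) [ 0.1355 -0.1935  0.0002]
(280, 224) [ 0.0424 -0.1565  0.1425]
(280, 226) [ 0.0383 -0.1564  0.1488]
(280, 228) [ 0.0352 -0.1568  0.1533]
(280, 230) [ 0.0347 -0.1582  0.154 ]
(280, 232) [ 0.0348 -0.16    0.1538]
(280, 234) [ 0.1352 -0.2106 -0.0003]
up link
(345, 232) [ 0.2605 -0.2285  0.0005]
(345, 234) [ 0.0488 -0.1516  0.2143]
(345, 236) [ 0.0447 -0.1514  0.2185]
(345, 238) [ 0.0419 -0.1517  0.2214]
(345, 240) [ 0.0402 -0.1524  0.2232]
(345, 242) [ 0.0397 -0.1536  0.2237]
(345, 244) [ 0.0399 -0.155   0.2235]
(345, 246) [ 0.2617 -0.2528  0.    ]
(345, 248) [ 0.2623 -0.2565 -0.0004]
pin
(372, 222) [ 0.0395 -0.1361  0.2463]
(372, 226) [ 0.0375 -0.1378  0.2481]
(372, 230) [ 0.0444 -0.1425  0.2423]
(372, 234) [ 0.0447 -0.1452  0.2422]
(372, 238) [ 0.0455 -0.148   0.2416]
(372, 242) [ 0.0452 -0.1505  0.2421]
(372, 246) [ 0.044  -0.1526  0.2433]
(372, 250) [ 0.0459 -0.1559  0.2418]
(372, 254) [ 0.0457 -0.1585  0.2421]
(372, 258) [ 0.0454 -0.161   0.2425]
(372, 262) [ 0.3306 -0.2965  0.0013]
```

>>> servo_tool(
  moves=[
    [[0,0,0],[-0.005,0,0.0],50],
    [[0,0,0],[-0.0055,0,0.01],50],
    [[0,0,0],[0,-0.0002,0.0121],50],
    [[0,0,0],[0,-0.0002,0.0121],50],
    [[0,0,0],[0,-0.0002,0.0121],50],
    [[0,0,0],[0,-0.0002,0.0121],50],
    [[0,0,0],[0,-0.0001,0.0121],50],
    [[0,0,0],[0,-0.0001,0.0121],50],
    [[0,0,0],[0,0,0.0121],50],
    [[0,0,0],[0,0,0.0121],50],
    [[0,0,0],[0,0,0.0121],50],
    [[0,0,0],[0,0,0],50],
  ],
)

```text
time: 12.45
ee_pos: [0.6455, -0.1278, 0.1693]
tcp_rot: [140.0, -0.1, 97.2]
wrist_force: [0.4, 0.2, -1.0]
opening: 0.0427
grasp_force: 0.0
```

>>> servo_tool(
  moves=[
    [[0,0,0],[0,0,0],15],
    [[0,0,0],[0,0,0],15],
    [[0,0,0],[0,0,0],15],
    [[0,0,0],[0,0,0],15],
    [[0,0,0],[0,0,0],15],
  ],
  force=25,
)

```text
time: 12.95
ee_pos: [0.6432, -0.1285, 0.1693]
tcp_rot: [140.2, -0.1, 97.1]
wrist_force: [-11.2, -1.2, -3.7]
opening: 0.0187
grasp_force: 24.3
```

```bash
python3 - <<'E'
import numpy as np
t=np.radians(40);s,c=np.sin(t),np.cos(t)
a=.19-np.arange(0,16)*.05
P=.1*np.c_[np.sin(a),np.cos(a)]
D=np.diff(P,axis=0)
print([[[0,0,0],[0,round(x*c+z*s,4),round(x*s-z*c,4)],15] for x,z in D])
E
```

```text
[[[0, 0, 0], [0, np.float64(-0.0032), np.float64(-0.0038)], 15], [[0, 0, 0], [0, np.float64(-0.0034), np.float64(-0.0036)], 15], [[0, 0, 0], [0, np.float64(-0.0036), np.float64(-0.0035)], 15], [[0, 0, 0], [0, np.float64(-0.0038), np.float64(-0.0033)], 15], [[0, 0, 0], [0, np.float64(-0.0039), np.float64(-0.0031)], 15], [[0, 0, 0], [0, np.float64(-0.0041), np.float64(-0.0029)], 15], [[0, 0, 0], [0, np.float64(-0.0042), np.float64(-0.0027)], 15], [[0, 0, 0], [0, np.float64(-0.0044), np.float64(-0.0025)], 15], [[0, 0, 0], [0, np.float64(-0.0045), np.float64(-0.0022)], 15], [[0, 0, 0], [0, np.float64(-0.0046), np.float64(-0.002)], 15], [[0, 0, 0], [0, np.float64(-0.0047), np.float64(-0.0018)], 15], [[0, 0, 0], [0, np.float64(-0.0048), np.float64(-0.0015)], 15], [[0, 0, 0], [0, np.float64(-0.0048), np.float64(-0.0013)], 15], [[0, 0, 0], [0, np.float64(-0.0049), np.float64(-0.0011)], 15], [[0, 0, 0], [0, np.float64(-0.0049), np.float64(-0.0008)], 15]]
```

>>> servo_tool(
  moves=[
    [[0,0,0],[0,-0.0032,-0.0038],15],
    [[0,0,0],[0,-0.0034,-0.0036],15],
    [[0,0,0],[0,-0.0036,-0.0035],15],
    [[0,0,0],[0,-0.0038,-0.0033],15],
  ],
)

```text
time: 13.35
ee_pos: [0.6251, -0.1307, 0.173]
tcp_rot: [139.9, -0.0, 97.1]
wrist_force: [3.2, -0.8, -9.5]
opening: 0.0185
grasp_force: 24.7
```

>>> servo_tool(
  moves=[
    [[0,0,0],[0,-0.0039,-0.0031],15],
    [[0,0,0],[0,-0.0041,-0.0029],15],
    [[0,0,0],[0,-0.0042,-0.0027],15],
    [[0,0,0],[0,-0.0044,-0.0025],15],
  ],
)

```text
time: 13.75
ee_pos: [0.6062, -0.1331, 0.1728]
tcp_rot: [139.7, 0.0, 97.2]
wrist_force: [2.2, 1.7, 1.0]
opening: 0.0178
grasp_force: 24.8
```

>>> servo_tool(
  moves=[
    [[0,0,0],[0,-0.0045,-0.0022],15],
    [[0,0,0],[0,-0.0046,-0.002],15],
    [[0,0,0],[0,-0.0047,-0.0018],15],
    [[0,0,0],[0,-0.0048,-0.0015],15],
    [[0,0,0],[0,-0.0048,-0.0013],15],
    [[0,0,0],[0,-0.0049,-0.0011],15],
    [[0,0,0],[0,-0.0049,-0.0008],15],
    [[0,0,0],[0,0,0],15],
  ],
)

```text
time: 14.55
ee_pos: [0.5737, -0.1372, 0.1597]
tcp_rot: [139.7, 0.0, 97.2]
wrist_force: [-9.2, 2.7, 9.7]
opening: 0.0182
grasp_force: 25.8
```

```bash
python3 - <<'E'
from h import *
np.set_printoptions(precision=3,suppress=True)
o=get_obs();p=o["ee_pos"];print(o["time"],p,o["tcp_rot"],o["q"],o["opening"],o["wrist_force"])
g=p-RR(o["tcp_rot"]).apply([0,0,grasp_offset]); print("knob chest",Ro.from_euler("z",-YAW,degrees=True).apply(g-[*C,0]))
for cn in ["scene","side"]:
    shot(cn,cn+"3.png")
    for n in ["knee_knob","lid_edge","bolt_knob"]:
        for r in mark_of(n,cn)[:2]:
            w=world(r["xyz"],cn);print(cn,n,round(r["score"],2),w,Ro.from_euler("z",-YAW,degrees=True).apply(w-[*C,0]))
E
```

```text
14.55 [ 0.574 -0.137  0.16 ] [139.748   0.029  97.161] [-22.266 -25.554 -34.569  44.571  18.49   66.692] 0.018198890240464716 [-9.202  2.749  9.73 ]
knob chest [-0.024 -0.173  0.174]
scene lid_edge 0.57 [0.548 0.032 0.293] [-0.017 -0.001  0.293]
scene lid_edge 0.35 [0.371 0.326 0.002] [-0.156  0.312  0.002]
scene bolt_knob 0.45 [0.6   0.117 0.278] [0.046 0.076 0.278]
side knee_knob 0.57 [ 0.565 -0.125  0.173] [-0.019 -0.16   0.173]
side lid_edge 0.69 [0.544 0.028 0.294] [-0.021 -0.005  0.294]
side lid_edge 0.24 [0.532 0.051 0.011] [-0.03   0.019  0.011]
side bolt_knob 0.46 [0.6   0.109 0.277] [0.045 0.069 0.277]
```

View pics/side3.png

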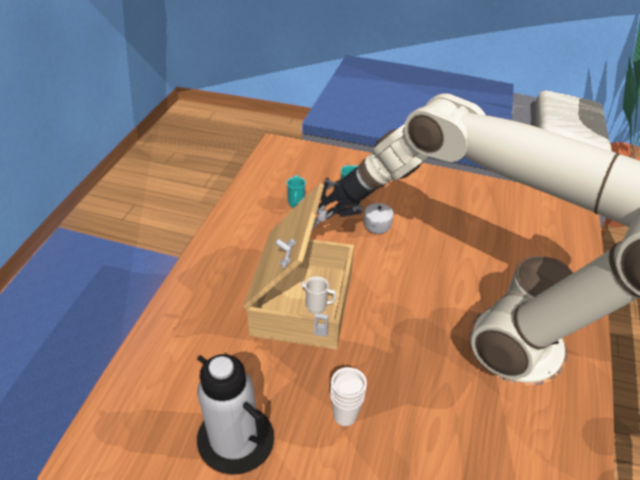

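```bash
python3 - <<'E'
from h import *
o=get_obs();p=o["ee_pos"];R=RR(o["tcp_rot"]);r=o["tcp_rot"]
p1=p+R.apply([0,0,-.11])
r0=krpy(0)
plan([(p1,r,5),(ch(-.06,-.09,.36),krpy(10),6),(ch(.05,-.03,.345),r0,5),(ch(.05,-.03,.305),r0,3)],0)
E
```

```text
[[[0.0,0.0,0.0],[0.0,0.0,-0.022],0],[[0.0,0.0,0.0],[0.0,0.0,-0.022],0],[[0.0,0.0,0.0],[0.0,0.0,-0.022],0],[[0.0,0.0,0.0],[0.0,0.0,-0.022],0],[[0.0,0.0,0.0],[0.0,-0.0,-0.022],0],[[5.0,-0.0,0.0],[0.0138,0.0154,-0.0123],0],[[5.0,0.0,0.0],[0.0138,0.0143,-0.0137],0],[[5.1,0.0,0.0],[0.0137,0.013,-0.0148],0],[[5.0,0.0,0.0],[0.0138,0.0117,-0.016],0],[[5.1,0.0,0.0],[0.0137,0.0102,-0.0169],0],[[5.0,0.0,0.1],[0.0138,0.0088,-0.0177],0],[[2.0,0.0,-0.0],[0.012,0.0211,0.0068],0]]
[[[2.0,0.0,-0.0],[0.012,0.0214,0.006],0],[[2.0,0.0,-0.0],[0.012,0.0215,0.0053],0],[[2.0,0.0,-0.0],[0.012,0.0217,0.0045],0],[[2.0,0.0,-0.0],[0.0121,0.0219,0.0038],0],[[0.0,0.0,-0.0],[-0.0,-0.0,0.0133],0],[[0.0,0.0,-0.0],[-0.0,-0.0,0.0134],0],[[0.0,0.0,-0.0],[-0.0,-0.0,0.0133],0]]
end [0.6173 0.0119 0.305 ] [180.    0.   97.1]
```

>>> servo_tool(
  moves=[
    [[0,0,0],[0,0,0],50],
    [[0,0,0],[0,0,0],50],
    [[0,0,0],[0,0,-0.012],50],
    [[0,0,0],[0,0,-0.022],50],
    [[0,0,0],[0,0,-0.025],50],
    [[0,0,0],[0,0,-0.025],50],
    [[0,0,0],[0,0,-0.026],50],
  ],
)

```text
time: 15.65
ee_pos: [0.5024, -0.146, 0.2434]
tcp_rot: [139.9, 0.0, 97.1]
wrist_force: [0.1, -1.5, 0.0]
opening: 0.0427
grasp_force: 0.0
```

>>> servo_tool(
  moves=[
    [[5.0,0,0],[0.0138,0.0154,-0.0123],0],
    [[5.0,0,0],[0.0138,0.0143,-0.0137],0],
    [[5.1,0,0],[0.0137,0.013,-0.0148],0],
    [[5.0,0,0],[0.0138,0.0117,-0.016],0],
    [[5.1,0,0],[0.0137,0.0102,-0.0169],0],
    [[5.0,0,0.1],[0.0138,0.0088,-0.0177],0],
    [[2.0,0,0],[0.012,0.0211,0.0068],0],
    [[2.0,0,0],[0.012,0.0214,0.006],0],
    [[2.0,0,0],[0.012,0.0215,0.0053],0],
    [[2.0,0,0],[0.012,0.0217,0.0045],0],
    [[2.0,0,0],[0.0121,0.0219,0.0038],0],
  ],
  force=60,
)

```text
time: 16.75
ee_pos: [0.618, 0.0123, 0.3439]
tcp_rot: [-179.9, -0.0, 97.0]
wrist_force: [0.4, 0.1, 0.4]
opening: 0.0003
grasp_force: 0.0
```

```bash
python3 - <<'E'
from h import *
np.set_printoptions(precision=3,suppress=True)
o=get_obs();p=o["ee_pos"];print(o["time"],p,o["tcp_rot"],o["opening"],o["wrist_force"])
for cn in ["scene","side"]:
    shot(cn)
    for n in ["lid_edge","bolt_knob","knee_knob"]:
        for r in mark_of(n,cn)[:1]:
            w=world(r["xyz"],cn);print(cn,n,round(r["score"],2),Ro.from_euler("z",-YAW,degrees=True).apply(w-[*C,0]))
H=np.array([.11,.1])
def T(th,r=.205,cl=0):
    t=np.radians(th);u=np.array([-np.cos(t),np.sin(t)]);n=np.array([np.sin(t),np.cos(t)])
    q=H+r*u+(.012+.014*np.sin(t)+cl)*n; return ch(q[0],-.03,q[1])
r0=krpy(0)
for th in (60,55,50):print(th,T(th))
plan([(T(57,cl=.008)+[.02,0,.02],r0,3),(T(57,cl=.008),r0,2)]+[(T(th),r0,1) for th in np.arange(54,-.1,-1.5)],0)
E
```

```text
16.75 [0.618 0.012 0.344] [-179.878   -0.026   97.049] 0.0002571021947331977 [0.446 0.073 0.385]
scene lid_edge 0.97 [-0.014 -0.002  0.291]
scene bolt_knob 0.45 [0.047 0.072 0.278]
scene knee_knob 0.36 [-0.018 -0.157  0.172]
side lid_edge 0.59 [-0.018 -0.001  0.295]
side bolt_knob 0.72 [0.045 0.069 0.28 ]
side knee_knob 0.59 [-0.021 -0.159  0.175]
60 [0.596 0.009 0.29 ]
55 [0.579 0.007 0.281]
50 [0.563 0.005 0.272]
[[[0.0,-0.0,-0.0],[-0.0007,-0.0016,0.012],0],[[0.0,-0.0,-0.0],[-0.0006,-0.0016,0.012],0],[[0.1,-0.0,-0.1],[-0.0007,-0.0015,0.012],0],[[-0.0,-0.0,0.0],[0.0012,-0.0099,0.01],0],[[-0.0,-0.0,0.0],[0.0013,-0.01,0.01],0],[[-0.0,-0.0,0.0],[-0.0,-0.0166,0.0096],0],[[-0.0,-0.0,0.0],[-0.0,-0.0048,0.0029],0],[[-0.0,-0.0,0.0],[-0.0,-0.0048,0.003],0],[[-0.0,-0.0,0.0],[-0.0,-0.0047,0.0031],0],[[-0.0,-0.0,0.0],[-0.0,-0.0046,0.0033],0],[[-0.0,-0.0,0.0],[-0.0,-0.0045,0.0033],0],[[-0.0,-0.0,0.0],[-0.0,-0.0044,0.0036],0]]
[[[-0.0,-0.0,0.0],[-0.0,-0.0043,0.0036],0],[[-0.0,-0.0,0.0],[-0.0,-0.0043,0.0038],0],[[-0.0,-0.0,0.0],[-0.0,-0.0041,0.0038],0],[[-0.0,-0.0,0.0],[-0.0,-0.004,0.004],0],[[-0.
[... 434 characters left out ...]
0,-0.0027,0.005],0],[[-0.0,-0.0,0.0],[-0.0,-0.0025,0.0052],0],[[-0.0,-0.0,0.0],[-0.0,-0.0024,0.0052],0],[[-0.0,-0.0,0.0],[-0.0,-0.0022,0.0053],0],[[-0.0,-0.0,0.0],[-0.0,-0.0021,0.0053],0],[[-0.0,-0.0,0.0],[-0.0,-0.002,0.0054],0],[[-0.0,-0.0,0.0],[-0.0,-0.0018,0.0054],0],[[-0.0,-0.0,0.0],[-0.0,-0.0016,0.0055],0],[[-0.0,-0.0,0.0],[-0.0,-0.0015,0.0056],0],[[-0.0,-0.0,0.0],[-0.0,-0.0013,0.0056],0]]
[[[-0.0,-0.0,0.0],[-0.0,-0.0012,0.0056],0],[[-0.0,-0.0,0.0],[-0.0,-0.001,0.0056],0],[[-0.0,-0.0,0.0],[-0.0,-0.0009,0.0057],0],[[-0.0,-0.0,0.0],[-0.0,-0.0007,0.0057],0],[[-0.0,-0.0,0.0],[-0.0,-0.0006,0.0057],0],[[-0.0,-0.0,0.0],[-0.0,-0.0004,0.0057],0]]
end [ 0.473 -0.006  0.112] [-180.    -0.    97.1]
```

>>> servo_tool(
  moves=[
    [[0,0,0],[-0.0007,-0.0016,0.012],0],
    [[0,0,0],[-0.0006,-0.0016,0.012],0],
    [[0,0,0],[-0.0007,-0.0015,0.012],0],
    [[0,0,0],[0.0012,-0.0099,0.01],0],
    [[0,0,0],[0.0013,-0.01,0.01],0],
    [[0,0,0],[0,-0.0055,0.0032],0],
    [[0,0,0],[0,-0.0055,0.0032],0],
    [[0,0,0],[0,-0.0056,0.0032],0],
    [[0,0,0],[0,-0.0048,0.0029],0],
    [[0,0,0],[0,-0.0048,0.003],0],
  ],
)

```text
time: 18.15
ee_pos: [0.5671, 0.0062, 0.272]
tcp_rot: [-180.0, -0.0, 97.1]
wrist_force: [0.5, 0.0, 0.6]
opening: -0.0005
grasp_force: 0.4
```

>>> servo_tool(
  moves=[
    [[0,0,0],[0,-0.0047,0.0031],0],
    [[0,0,0],[0,-0.0046,0.0033],0],
    [[0,0,0],[0,-0.0045,0.0033],0],
    [[0,0,0],[0,-0.0044,0.0036],0],
    [[0,0,0],[0,-0.0043,0.0036],0],
    [[0,0,0],[0,-0.0043,0.0038],0],
    [[0,0,0],[0,-0.0041,0.0038],0],
  ],
)

```text
time: 18.85
ee_pos: [0.5362, 0.0025, 0.2471]
tcp_rot: [-179.9, -0.0, 97.1]
wrist_force: [-0.3, -0.7, -0.2]
opening: -0.0001
grasp_force: 0.1
```

>>> servo_tool(
  moves=[
    [[0,0,0],[0,-0.004,0.004],0],
    [[0,0,0],[0,-0.004,0.0041],0],
    [[0,0,0],[0,-0.0038,0.0043],0],
    [[0,0,0],[0,-0.0037,0.0043],0],
    [[0,0,0],[0,-0.0036,0.0044],0],
  ],
)

```text
time: 19.35
ee_pos: [0.5173, 0.0001, 0.226]
tcp_rot: [-179.9, -0.0, 97.1]
wrist_force: [-0.5, -0.0, 0.2]
opening: -0.0003
grasp_force: 0.0
```

>>> servo_tool(
  moves=[
    [[0,0,0],[0,-0.0034,0.0045],0],
    [[0,0,0],[0,-0.0033,0.0047],0],
    [[0,0,0],[0,-0.0033,0.0047],0],
    [[0,0,0],[0,-0.003,0.0048],0],
    [[0,0,0],[0,-0.003,0.0049],0],
    [[0,0,0],[0,-0.0028,0.005],0],
  ],
)

```text
time: 19.95
ee_pos: [0.4987, -0.0022, 0.1974]
tcp_rot: [-179.9, -0.0, 97.1]
wrist_force: [0.1, -1.3, -0.5]
opening: 0.0002
grasp_force: 0.0
```

```bash
python3 - <<'E'
from h import *
np.set_printoptions(precision=3,suppress=True)
o=get_obs();p=o["ee_pos"];print(o["time"],p,o["tcp_rot"],o["opening"],o["wrist_force"],Ro.from_euler("z",-YAW,degrees=True).apply(p-[*C,0]))
for cn in ["scene","side"]:
    im,_=shot(cn,cn+"5.png")
    for n in ["lid_edge","bolt_knob","knee_knob"]:
        for r in mark_of(n,cn)[:1]:
            w=world(r["xyz"],cn);print(cn,n,round(r["score"],2),Ro.from_euler("z",-YAW,degrees=True).apply(w-[*C,0]))
E
```

```text
19.95 [ 0.499 -0.002  0.197] [-179.929   -0.031   97.054] 0.00017621458396221634 [ 0.052 -1.283 -0.454] [-0.07  -0.029  0.197]
scene lid_edge 0.92 [-0.112 -0.     0.168]
scene bolt_knob 0.42 [-0.05   0.075  0.196]
scene knee_knob 0.45 [-0.073 -0.154  0.083]
side lid_edge 0.65 [-0.121 -0.003  0.136]
side bolt_knob 0.67 [-0.031  0.018  0.012]
side knee_knob 0.48 [-0.     0.002  0.001]
```

>>> servo_tool(
  moves=[
    [[0,0,0],[0.01,0,0],0],
    [[0,0,0],[0.01,0,0],0],
    [[0,0,0],[0,0,0],0],
    [[0,0,0],[0,0,0],0],
    [[0,0,0],[0,0,0],0],
    [[0,0,0],[0,0,0],0],
  ],
)

```text
time: 20.95
ee_pos: [0.4965, 0.0176, 0.1978]
tcp_rot: [-179.9, -0.0, 97.1]
wrist_force: [-0.4, -0.4, -0.0]
opening: -0.0003
grasp_force: 0.0
```

```bash
python3 - <<'E'
from h import *
np.set_printoptions(precision=3,suppress=True)
o=get_obs();p=o["ee_pos"];print(o["time"],p,o["wrist_force"],Ro.from_euler("z",-YAW,degrees=True).apply(p-[*C,0]))
for cn in ["scene","side","wrist"]:
    im,_=shot(cn,cn+"6.png")
    for n in ["lid_edge","bolt_knob","keeper","knee_knob"]:
        for r in mark_of(n,cn)[:2]:
            w=world(r["xyz"],cn);print(cn,n,round(r["score"],2),Ro.from_euler("z",-YAW,degrees=True).apply(w-[*C,0]),proj(w,cn)[0].round())
E
```

```text
20.95 [0.496 0.018 0.198] [-0.432 -0.414 -0.024] [-0.069 -0.009  0.198]
scene lid_edge 0.91 [-0.124 -0.004  0.111] [341. 241.]
scene bolt_knob 0.53 [-0.071  0.076  0.155] [358. 262.]
scene keeper 0.69 [-0.074  0.151  0.116] [383. 282.]
scene keeper 0.17 [-0.071  0.074  0.153] [358. 262.]
scene knee_knob 0.5 [-0.061 -0.158  0.038] [282. 246.]
side lid_edge 0.68 [-0.124 -0.002  0.112] [353. 279.]
side bolt_knob 0.46 [-0.073  0.069  0.155] [328. 285.]
side bolt_knob 0.21 [ 0.03  -0.155  0.085] [303. 238.]
side keeper 0.92 [-0.069  0.142  0.115] [321. 320.]
wrist lid_edge 0.78 [-0.118 -0.001  0.109] [252. 233.]
wrist keeper 0.83 [-0.07   0.149  0.115] [319.  -5.]
```

View pics/wrist6.png

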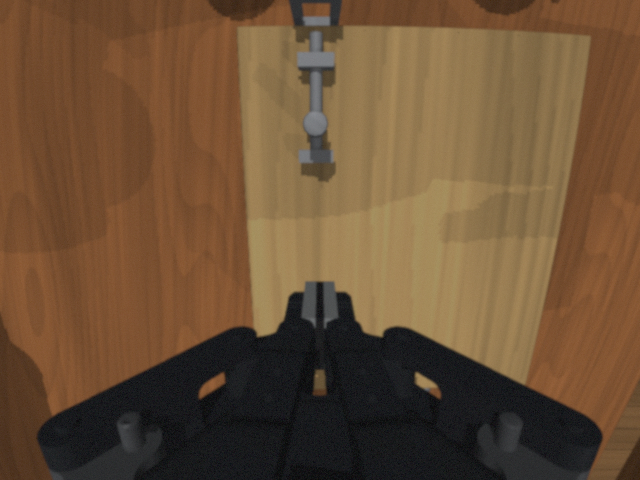

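```bash
python3 - <<'E'
from h import *
r0=krpy(0)
plan([(ch(-.071,.032,.165),r0,3),(ch(-.071,.032,.131),r0,4),(ch(-.071,.05,.131),r0,4)],0)
E
```

```text
[[[-0.0,-0.0,-0.0],[0.0138,-0.0006,0.011],0],[[-0.0,-0.0,-0.0],[0.0138,-0.0006,0.0109],0],[[-0.1,-0.0,-0.0],[0.0137,-0.0005,0.011],0],[[0.0,-0.0,-0.0],[-0.0,-0.0,0.0085],0],[[0.0,-0.0,-0.0],[-0.0,-0.0,0.0085],0],[[0.0,-0.0,-0.0],[-0.0,-0.0,0.0085],0],[[0.0,-0.0,-0.0],[-0.0,-0.0001,0.0085],0],[[0.0,-0.0,-0.0],[0.0045,0.0,-0.0],0],[[0.0,-0.0,-0.0],[0.0045,0.0,-0.0],0],[[0.0,-0.0,-0.0],[0.0045,0.0,-0.0],0],[[0.0,-0.0,-0.0],[0.0045,0.0,-0.0],0]]
end [0.4873 0.0764 0.131 ] [180.   -0.   97.1]
```

>>> servo_tool(
  moves=[
    [[0,0,0],[0.0138,-0.0006,0.011],0],
    [[0,0,0],[0.0138,-0.0006,0.0109],0],
    [[0,0,0],[0.0137,-0.0005,0.011],0],
    [[0,0,0],[0,0,0.0085],0],
    [[0,0,0],[0,0,0.0085],0],
    [[0,0,0],[0,0,0.0085],0],
    [[0,0,0],[0,0,0.0085],0],
    [[0,0,0],[0.0045,0,0],0],
    [[0,0,0],[0.0045,0,0],0],
    [[0,0,0],[0.0045,0,0],0],
    [[0,0,0],[0.0045,0,0],0],
  ],
)

```text
time: 22.8
ee_pos: [0.4876, 0.0768, 0.1314]
tcp_rot: [-180.0, -0.0, 97.1]
wrist_force: [0.2, -1.3, 0.4]
opening: -0.0
grasp_force: 0.0
```

>>> servo_tool(
  moves=[
    [[0,0,0],[0.003,0,0],0],
    [[0,0,0],[0.003,0,0],0],
    [[0,0,0],[0.003,0,0],0],
    [[0,0,0],[0.003,0,0],0],
    [[0,0,0],[0.003,0,0],0],
    [[0,0,0],[0.003,0,0],0],
  ],
)

```text
time: 23.4
ee_pos: [0.4852, 0.0944, 0.131]
tcp_rot: [-179.9, -0.0, 97.0]
wrist_force: [0.4, -2.8, 0.8]
opening: 0.0
grasp_force: 1.1
```

>>> servo_tool(
  moves=[
    [[0,0,0],[0.003,0,0],0],
    [[0,0,0],[0.003,0,0],0],
    [[0,0,0],[0.003,0,0],0],
  ],
)

```text
time: 23.7
ee_pos: [0.4841, 0.1034, 0.131]
tcp_rot: [-179.9, -0.0, 97.1]
wrist_force: [1.6, -1.5, 2.3]
opening: 0.0001
grasp_force: 1.1
```

>>> servo_tool(
  moves=[
    [[0,0,0],[0.002,0,0],0],
    [[0,0,0],[0.002,0,0],0],
    [[0,0,0],[0.002,0,0],0],
  ],
)

```text
time: 24.0
ee_pos: [0.4833, 0.1093, 0.131]
tcp_rot: [-179.9, -0.0, 97.1]
wrist_force: [0.9, -1.3, 0.7]
opening: 0.0002
grasp_force: 1.0
```

>>> servo_tool(
  moves=[
    [[0,0,0],[0.0015,0,0],0],
    [[0,0,0],[0,0,0],0],
  ],
)

```text
time: 24.2
ee_pos: [0.4833, 0.1097, 0.131]
tcp_rot: [-179.9, 0.1, 97.0]
wrist_force: [1.5, -8.1, 2.1]
opening: 0.0001
grasp_force: 4.2
```

>>> servo_tool(
  moves=[
    [[0,0,0],[0.001,0,0],0],
    [[0,0,0],[0,0,0],0],
  ],
)

```text
time: 24.4
ee_pos: [0.4832, 0.1099, 0.131]
tcp_rot: [-179.9, 0.2, 97.0]
wrist_force: [1.4, -12.3, 1.9]
opening: -0.0002
grasp_force: 6.6
```

>>> servo_tool(
  moves=[
    [[0,0,0],[-0.005,0,0],0],
    [[0,0,0],[-0.01,0,0],0],
    [[0,0,0],[-0.01,0,-0.01],0],
    [[0,0,0],[0,0,-0.03],0],
    [[0,0,0],[0,-0.01,-0.04],0],
    [[0,0,0],[0,-0.02,-0.04],0],
    [[0,0,0],[0,-0.02,-0.03],0],
    [[0,0,0],[0,0,0],0],
  ],
)

```text
time: 25.2
ee_pos: [0.4361, 0.0801, 0.2866]
tcp_rot: [179.7, -0.1, 97.0]
wrist_force: [0.7, -0.3, -0.4]
opening: -0.0
grasp_force: 0.0
```

```bash
python3 - <<'E'
from h import *
np.set_printoptions(precision=3,suppress=True)
ims=[]
for cn in ["scene","side"]:
    im,_=shot(cn); 
    for n in ["lid_edge","bolt_knob","keeper","flask","cups","sugar_bowl"]:
        for r in mark_of(n,cn)[:1]:
            w=world(r["xyz"],cn);print(cn,n,round(r["score"],2),w,Ro.from_euler("z",-YAW,degrees=True).apply(w-[*C,0]))
    u,v=proj(ch(-.07,.1,.12),cn)[0].astype(int)
    ims.append(cv2.resize(im[v-45:v+45,u-45:u+45],(400,400),interpolation=cv2.INTER_CUBIC))
cv2.imwrite("pics/end.png",np.hstack(ims)[:,:,::-1])
print(get_obs()["time"])
E
```

```text
scene lid_edge 0.96 [0.444 0.02  0.108] [-0.121 -0.001  0.108]
scene bolt_knob 0.62 [0.483 0.127 0.153] [-0.069  0.101  0.153]
scene keeper 0.16 [ 0.523 -0.13   0.038] [-0.061 -0.159  0.038]
scene flask 0.97 [0.586 0.451 0.009] [0.073 0.41  0.009]
scene cups 0.61 [0.371 0.325 0.002] [-0.156  0.311  0.002]
scene sugar_bowl 0.97 [ 0.445 -0.311 -0.002] [-0.161 -0.329 -0.002]
side lid_edge 0.73 [0.444 0.02  0.111] [-0.121 -0.001  0.111]
side bolt_knob 0.44 [0.48  0.122 0.157] [-0.073  0.096  0.157]
side keeper 0.77 [0.478 0.169 0.114] [-0.069  0.143  0.114]
side flask 0.77 [0.582 0.451 0.006] [0.069 0.41  0.006]
side sugar_bowl 0.78 [ 0.444 -0.312  0.002] [-0.162 -0.33   0.002]
25.9
```

View pics/end.png

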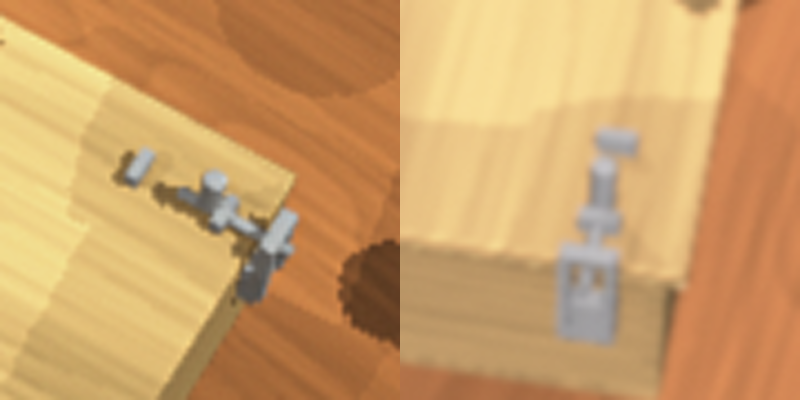

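The crops show the lid shut, the bolt rod through the keeper loop and the knob against the front strap. The bystanders are where they were.

```bash
python3 -c "
from workcell import job_done
print(job_done())"
```

```text
the job is handed in; nothing more can be done
None
```

The job is handed in: the white jug was last seen standing upright in the chest before the lid was lowered, the stay is unlocked, the lid is shut, the bolt is across in its keeper to its stop, and the flask, cups and sugar bowl stand where they were; the arm was clear when it was handed in at about 26 s.

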